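# Free the sample drawer and load the jar

## Task

Open the drawer of the small white cabinet that stands under the wire shelf and stand the short capped sample jar in its tray, upright; leave the drawer pulled right out with the jar standing in it. The drawer may be locked by the slide catch on top of the cabinet, and nobody can tell by looking: some of these catches lock at their left end and some at their right, so try the drawer, and if it is held, push the catch across to its other end. Keep the jar upright and set it down without dropping it, and do not disturb the tall bottle, the beaker or the stack of dishes.

Things in the scene. Friction and masses are not known exactly. Their poses are not given: they have to be found in the camera images.
- pull (a point): Grip point of the drawer's pull: an upright steel bar 12 mm thick, from 30 to 80 mm above the table, its axis 36 mm before the drawer's white front (10 to 87 mm high). The point is on the bar's axis, 62 mm above the table. x points level into the cabinet, so the drawer opens along -x; y is along the front; z is up. Moves with the drawer.
- drawer (a joint): How far the drawer is pulled out, in m: 0 shut, 0.15 right out at its stop. Slides stiffly (about 2.5 N) and stays where it is left. When locked it gives only about 3 mm and then stops dead.
- slide_knob (a point): Grip point of the slide catch: an upright round steel knob, 14 mm in diameter, from 97 to 131 mm above the table, on a small dark plate on the cabinet's top, 15 mm behind its front edge. The point is on the knob's axis, 119 mm above the table, 55 mm behind the shut pull's axis. Axes as for the pull; the catch slides along y.
- slide (a joint): Position of the slide catch in m: 0 at its end on the -y side, 0.04 at its end on the +y side. Starts within 10 mm of the 0 end. Takes about 2 N to slide and stays where it is left. At one end (unknown which) the drawer is locked, at the other it is free; move it to within 8 mm of an end.
- tray (a point): Centre of the inner floor of the drawer's steel tray, 14 mm above the table; moves with the drawer. Inside 138 mm along x, 172 mm along y (axes as for the pull); side walls rise 28 mm above the floor, the white front 73 mm. With the drawer right out this point is 73 mm before the cabinet's front and 48 mm before the shelf's edge.
- jar_mid (a point): Centre, half-way up, of the short clear sample jar with a wide white cap, loose, upright, 62 mm tall: body 42 mm in diameter up to 42 mm, cap 48 mm in diameter from 42 to 62 mm; 31 mm above the surface it stands on; z is up. About 90 g.
- bottle: Bystander: tall clear bottle with a white cap, 54 mm in diameter, 150 mm tall, loose; origin at the centre of its underside.
- beaker: Bystander: open glass beaker, 68 mm in diameter, 75 mm tall, loose; origin at the centre of its underside.
- dishes: Bystander: stack of four clear culture dishes, 93 mm in diameter, 60 mm tall, loose, moves as one; origin at the centre of its underside.
- shelf_edge (a point): Middle of the front edge, underside, of the fixed wire shelf over the cabinet: 275 mm above the table, 15 mm behind the shut pull and 40 mm before the knob, axes as for the pull; 340 mm wide, 185 mm deep, posts at its sides 155 mm behind this edge. A tool pointing straight down does not fit at knob or shut pull; one leaning back 35 to 45 degrees towards the robot does.
There are look-alikes about, which are no part of the job. What is shaped like the part that bears jar_mid but green or orange is not meant.

How it is judged:
By the outcome, as a careful person would: the job done as asked, in the order asked, and still so for the second after the job is handed in, with the robot touching nothing.
It also fails if it takes over 67 s, if anything falls off the work surface, if the arm or the gripper's body presses on something with over 40 N, if the wrist force passes 120 N, or if a joint passes its speed limit or range.

## Robot

A 6-joint arm with a two-finger parallel gripper is mounted at the origin on the work surface. World frame = base frame: x ahead of the robot, y to its left, z up, the work surface at z = 0. Lengths are in mm, angles in rad, forces in N, time in s.
With the tool pointing down it reaches from about 275 to 750 mm from the base axis. Payload 10.2 kg.
Tool frame: the origin (TCP) lies on the centre line of the jaws, within the pads' length; the fingertips stand 22 mm ahead of it and the grasp point (between the pads) lies 3 mm ahead of it (ctrl.nose_length is the distance from the TCP to the fingertips, in mm); z points along the fingers, y is the direction in which the jaws open and shut (so a half turn about z gives the same grasp; the last joint's range is limited). The gripper opens to 85 mm and grips with 20 to 120 N. Pads are 22 mm wide; open, the fingers measure 114 mm over their backs; the gripper's body (76 mm by 85 mm) begins 54 mm behind the grasp point. The pads swing forward as they close: fully open they stand 13 mm farther back than shut.
Start: joints at [-1.564, 0.313, 1.498, -0, 1.331, -0.223], TCP at [119.572, -511.208, 253.294] pointing down, gripper open.
Joint ranges: [-2.94, 2.94], [-0.97, 2.17], [0.19, 2.56], [-1.23, 4.37], [0.02, 3.11], [-2.88, 2.88]. Speed limits (rad/s): [2.39, 2.39, 3.01, 3.14, 3.14, 3.14].

## Interface

Orientations are given as a unit quaternion [w, x, y, z].
In Python, from rig import ctrl, capture, job gives the robot as it stands. The module is installed in compiled form; this text tells all that it offers.
- The arm moves only by the tool move_arm, never from a script. Its argument "series" is a list of rows, each a list of 7 numbers: the turn, a rotation vector about the tool's x, y, z in rad, then the shift along the tool's x, y, z in cm, then the opening, from 0 (shut) to 1 (fully open). A call has 1 to 5 rows; each row is the pose to reach, as a shift and turn from the pose measured when the call began, along the tool's axes at that moment; what a row does not reach only later rows make up. A row lasts 1/12 s, in which the tool goes at most 41.7 mm and 7.16 degrees, less where a joint would pass 70% of its speed; a pose out of reach is approached as far as the arm can. A call with a gripper value outside its range is refused whole. The fingers move at their own pace and stop on an object; "grip_force" is the grip in N (left out, the last holds). Time passes only in rows, so rows that repeat a pose let the fingers close. It gives the time, the measured TCP pose, the force and the opening at its end, in the units of the state.
- ctrl.sense(): the state, without advancing time (a new reading comes with each control period).
- capture(name): name is "scene" or "top"; returns a dict with "frame" (400x640x3 uint8, red, green, blue), "mtx" (3x3 intrinsics, pixels), "R" (3x3) and "t" (3): a world point X has camera coordinates R X + t. Camera axes: x right, y down, z forward; pixel columns grow to the right and rows downward; lengths in mm; the calibration is good to about 2 mm. A picture is of the moment at which its call begins. There is no depth.
- job.finish_job(): hands the job in, once; it reports no verdict.
The state is a dict: "time_s": time; "joints": joint angles; "dq": joint speeds; "tau": joint torques, N m; "eef_pos": TCP position; "ee_rot": TCP orientation; "force": force on the tool from outside, world axes, zero at the start; "wrist_torque": the same for the moment, N m; "grip_width": opening from 0.0 (shut) to 1.0 (fully open).
Only numpy, scipy, OpenCV 4.12 (cv2) and the standard library are available. Lean on these libraries where they do the work, as an engineer would, in place of code of your own. Each camera call takes 0.05 s, during which the arm holds its last target.

## Working session

There is one attempt and no reset: what is moved stays moved. The work goes in short steps, Python scripts to look and compute and a tool call to move; the robot and the scene stay as the last step left them, time stands still between calls to the robot, and variables do not carry over. Pictures are saved under pics/ and viewed, and the job is handed in when it is done.

Besides the shell and the picture viewer there is one more tool, called after "Emit:" in YAML: its name, and indented under it one key for each argument. move_arm: Moves the arm, as the interface text tells. Its arguments: {"type":"object","properties":{"series":{"type":"array","items":{"type":"array","items":{"type":"number"}}},"grip_force":{"type":"number"}},"required":["series"]}

```bash
mkdir -p pics; ls
python3 - <<'E'
from rig import ctrl,capture,job
import cv2
for n in("scene","top"):
    c=capture(n); cv2.imwrite(f"pics/{n}0.png",c["frame"][:,:,::-1]); print(n,c["mtx"].tolist(),c["R"].round(4).tolist(),c["t"].round(1).tolist())
print(ctrl.sense())
E
```

```text
pics
scene [[408.33138146852536, 0.0, 319.8776488834282], [0.0, 408.33138146852536, 197.30584385776376], [0.0, 0.0, 1.0]] [[-0.377, 0.9259, 0.0244], [0.5012, 0.2261, -0.8353], [-0.7789, -0.3026, -0.5493]] [205.4, -123.2, 1606.2]
top [[465.4034165697926, 0.0, 314.7036482839201], [0.0, 465.4034165697926, 206.0322444208652], [0.0, 0.0, 1.0]] [[0.0014, -1.0, 0.0001], [-0.9966, -0.0014, -0.0818], [0.0818, 0.0, -0.9966]] [-3.1, 556.1, 1561.6]
{'time_s': 0.1, 'joints': array([-1.56439539e+00,  3.13371732e-01,  1.49834402e+00,  2.97093883e-07,
        1.33100650e+00, -2.23384790e-01]), 'dq': array([-1.31884844e-04, -2.63012234e-03, -4.48823644e-03,  8.73907297e-04,
       -5.23926803e-05, -2.51556650e-04]), 'tau': array([ 1.12698737e-03, -4.12902939e+01, -2.60142928e+01, -2.55913201e-04,
        3.05699643e-03, -8.20793076e-06]), 'eef_pos': array([ 119.57334235, -510.99492131,  252.81014281]), 'ee_rot': array([-5.61463900e-04,  9.93406918e-01,  1.14640207e-01,  6.12995573e-05]), 'force': array([-0.48093992, -0.48227749,  1.28701504]), 'wrist_torque': array([ 0.00418964, -0.02024626,  0.03076748]), 'grip_width': 0.9997760223153962}
```

View pics/scene0.png

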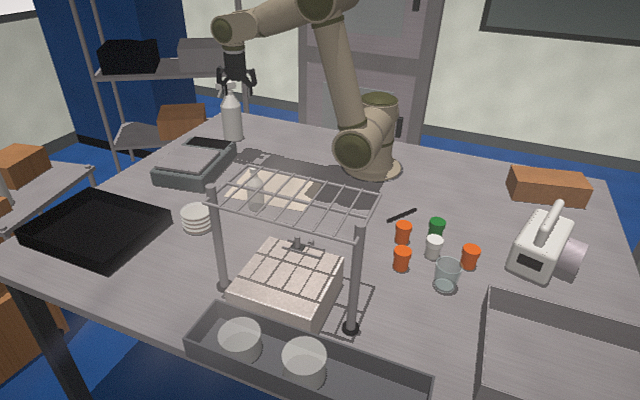

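View pics/top0.png

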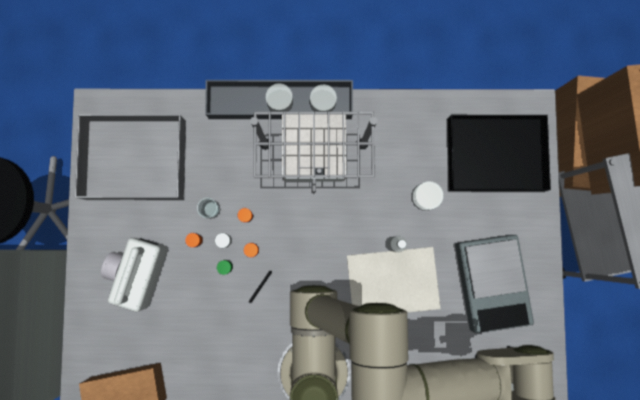

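```bash
cat > h.py <<'E'
import numpy as np,cv2
from rig import ctrl,capture,job
def crop(n,x0,y0,x1,y1,s,out,c=None):
    c=c or capture(n); im=c["frame"][y0:y1,x0:x1,::-1]
    cv2.imwrite("pics/"+out,cv2.resize(im,None,fx=s,fy=s,interpolation=cv2.INTER_CUBIC)); return c
def tri(a,b,cs=None):
    # a scene px, b top px
    P=[]
    for n in("scene","top"):
        c=(cs or {}).get(n) or capture(n); P.append(c["mtx"]@np.c_[c["R"],c["t"]])
    X=cv2.triangulatePoints(P[0],P[1],np.float64(a).reshape(2,1),np.float64(b).reshape(2,1)).ravel()
    X=X[:3]/X[3]
    r=[(lambda q:(q[:2]/q[2]).round(1))(p@np.r_[X,1]) for p in P]
    return X.round(1),r
def atz(n,px,z):
    c=capture(n); A=c["R"].T@np.linalg.inv(c["mtx"])@np.r_[px,1.]; C=-c["R"].T@c["t"]
    return (C+A*(z-C[2])/A[2]).round(1)
def proj(n,X):
    c=capture(n); q=c["mtx"]@(c["R"]@np.array(X,float)+c["t"]); return (q[:2]/q[2]).round(1)
E
python3 - <<'E'
from h import *
crop("scene",370,190,510,310,5,"a.png")
crop("scene",180,160,390,340,3.8,"b.png")
crop("top",180,190,280,290,6,"c.png")
crop("top",240,80,390,200,5,"d.png")
E
```

```text
(no output)
```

View pics/a.png

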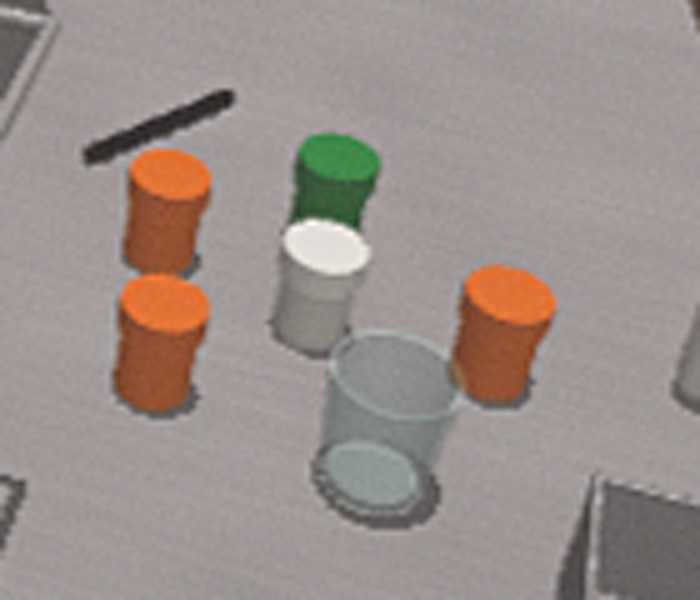

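View pics/b.png

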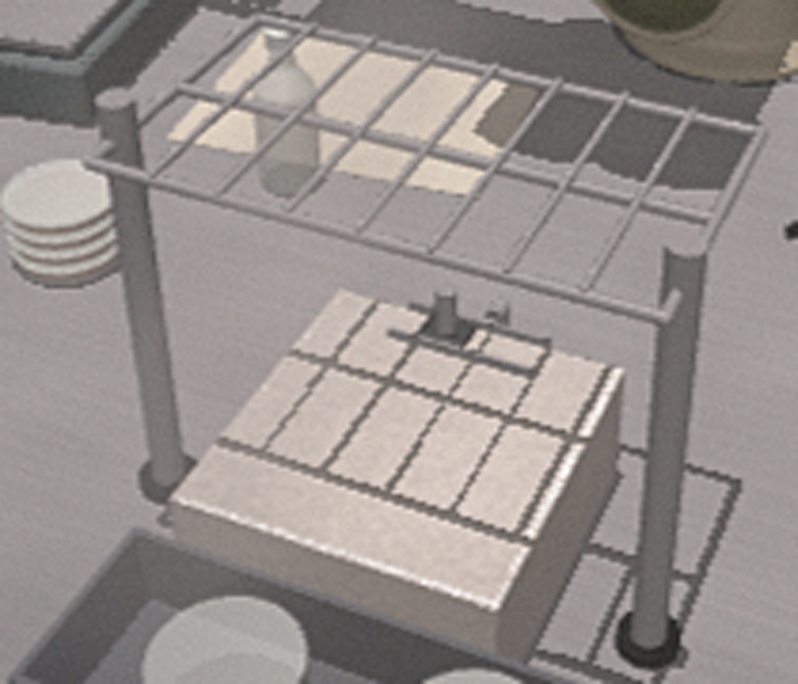

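View pics/c.png

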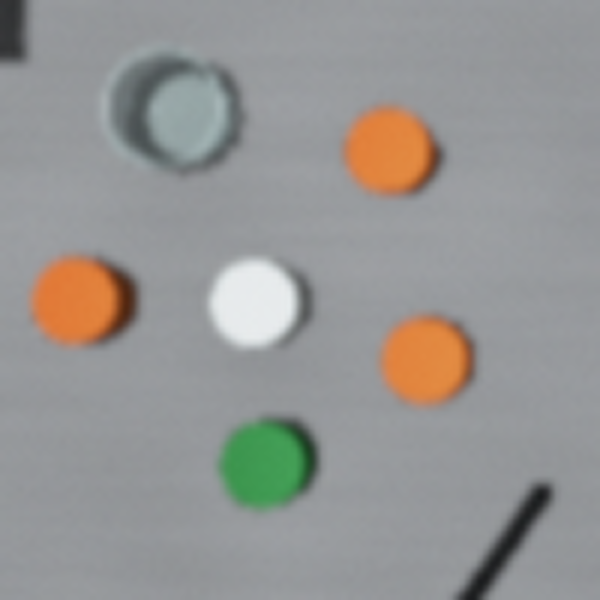

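View pics/d.png

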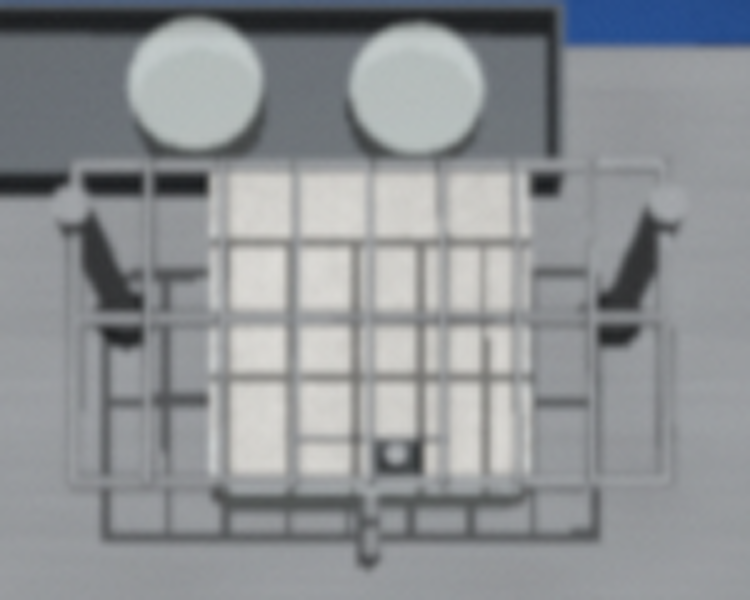

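```bash
python3 - <<'E'
from h import *
cs={n:capture(n) for n in("scene","top")}
def S(u,v): return (180+(u+.5)/3.8-.5,160+(v+.5)/3.8-.5)
def A(u,v): return (370+(u+.5)/5-.5,190+(v+.5)/5-.5)
def C(u,v): return (180+(u+.5)/6-.5,190+(v+.5)/6-.5)
def D(u,v): return (240+(u+.5)/5-.5,80+(v+.5)/5-.5)
print("knob",tri(S(446,296),D(396,453),cs),(S(446,297),D(396,453)))
print("cornL",tri(S(623,372),D(210,478),cs)," cornR",tri(S(340,292),D(532,478),cs))
print("shelfL",tri(S(765,130),D(70,485),cs),"R",tri(S(262,18),D(668,485),cs))
print("jar cap",tri(A(326,247),C(255,303),cs), atz("top",C(255,303),62))
print("pull top", [atz("top",D(369,v),z) for v,z in((562,30),(525,80),(505,80))])
print("beaker",atz("top",C(184,115),0),"orange",[atz("top",C(*p),62)[:2] for p in((390,151),(427,361),(79,301),(264,464))])
print("bottle",atz("top",(398,244),150)[:2],atz("scene",S(285,185),0))
print("dish",atz("top",(428,195),60)[:2])
s=ctrl.sense();print(s['eef_pos'])
E
python3 - <<'E'
from h import *
crop("top",290,150,345,205,12,"e.png");crop("scene",270,225,340,265,11,"f.png");crop("scene",190,60,260,150,6,"g.png")
E
```

```text
knob (array([663.3, -16.1, 125.1]), [array([297.4, 237.6]), array([319. , 170.1])]) ((297.0, 237.78947368421052), (318.8, 170.2))
cornL (array([651.6, 105.5,  92.7]), [array([343.9, 257.5]), array([281.8, 175.1])])  cornR (array([ 651.8, -104.4,   91.4]), [array([268.9, 236.5]), array([345.9, 175.2])])
shelfL (array([619.5, 172.1, 280.1]), [array([381.3, 193.8]), array([253.8, 176.5])]) R (array([ 620.1, -169.9,  277.4]), [array([248.4, 164.4]), array([373.1, 176.6])])
jar cap (array([439.9, 303. ,  59.2]), [array([435.1, 239. ]), array([222.3, 240.1])]) [439.8 303.1  62. ]
pull top [array([603.4,   2.1,  30. ]), array([622.3,   2. ,  80. ]), array([635.5,   2. ,  80. ])]
beaker [548.1 358.2   0. ] orange [array([523.6, 230. ]), array([408.1, 208.1]), array([440.7, 399.9]), array([351.9, 296.6])]
bottle [ 427.6 -261.5] [ 441.8 -274.1    0. ]
dish [ 590.5 -379.7]
[ 119.561522   -511.21432099  253.30825148]
```

View pics/e.png

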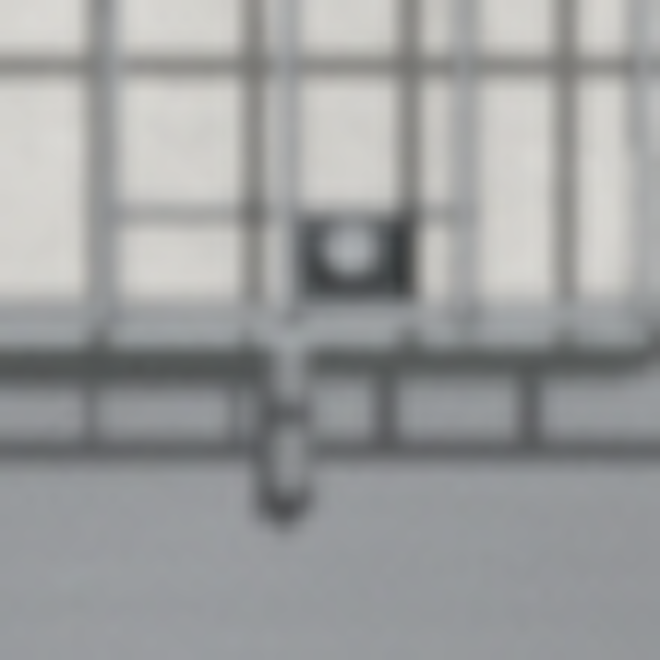

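View pics/f.png

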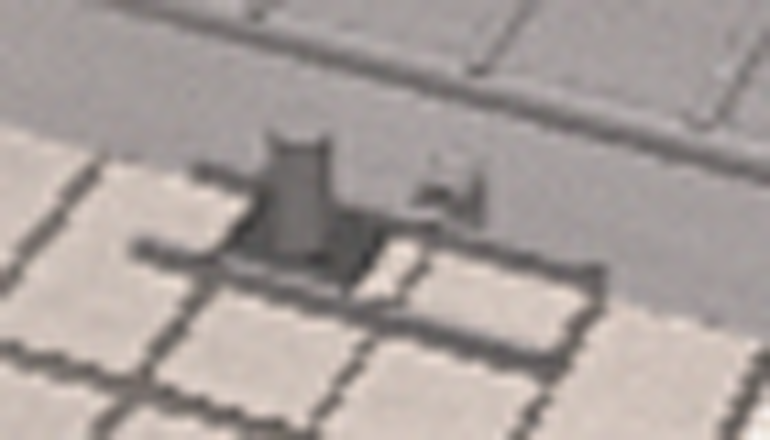

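View pics/g.png

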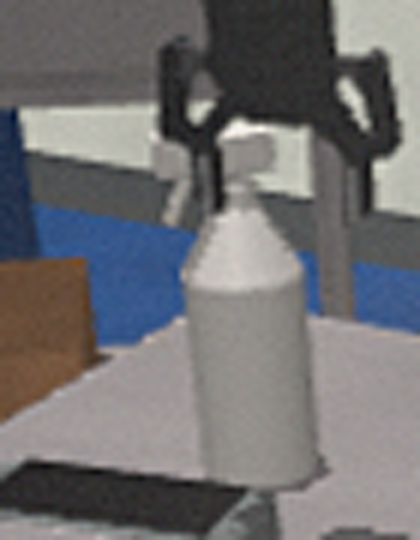

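```bash
cat >> h.py <<'E'
from scipy.spatial.transform import Rotation as Ro
def Rt(lean,yaw=0.):
    # lean deg: tool z=(sin,0,-cos) then yawed; tool y = -world y at yaw 0
    s,c=np.sin(np.radians(lean)),np.cos(np.radians(lean))
    M=np.array([[c,0,s],[0,-1,0],[s,0,-c]])
    return Ro.from_euler('z',yaw,degrees=True)*Ro.from_matrix(M)
def plan(pos,lean=0,yaw=0.,grasp=False):
    s=ctrl.sense(); q=s['ee_rot']; R=Ro.from_quat([q[1],q[2],q[3],q[0]]); T=Rt(lean,yaw)
    p=np.array(pos,float)
    if grasp: p=p-3*T.as_matrix()[:,2]
    rv=(R.inv()*T).as_rotvec(); d=R.inv().apply(p-s['eef_pos'])/10
    print("rv",rv.round(3),"cm",d.round(2),"| now",s['eef_pos'].round(1),"F",s['force'].round(1),"g",round(s['grip_width'],3),"t",s['time_s'],"dist",np.linalg.norm(d*10).round(0),"deg",np.degrees(np.linalg.norm(rv)).round(1))
E
python3 - <<'E'
from h import *
print(atz("scene",(234,140),0),ctrl.nose_length)
plan((330,-250,320),20)
plan((500,2,190),40)
E
```

```text
[  26.6 -613.4    0. ] 22.0
rv [-0.04   0.348  0.227] cm [ 26.44 -20.64  -6.67] | now [ 119.6 -511.2  253.3] F [ 0.7 -0.6  0.3] g 1.002 t 1.2 dist 342.0 deg 23.9
rv [-0.08   0.695  0.22 ] cm [ 48.73 -41.31   6.33] | now [ 119.6 -511.2  253.3] F [ 0.7 -0.6  0.3] g 1.002 t 1.2 dist 642.0 deg 42.0
```

Emit:
move_arm:
  series:
    - [0, 0, 0.1, 5, -4, -4, 0.4]
    - [-0.02, 0.1, 0.2, 10, -8, -6, 0.4]
    - [-0.04, 0.2, 0.23, 14, -11, -6.7, 0.4]
    - [-0.04, 0.3, 0.23, 18, -14, -6.7, 0.4]
    - [-0.04, 0.348, 0.227, 22, -17, -6.7, 0.4]

```text
time_s: 1.62
eef_pos: [243.6, -357.0, 313.5]
ee_rot: [0.0, 0.984, -0.001, 0.176]
force: [0.6, -0.2, 0.4]
grip_width: 0.403
```

Run:
```python
from h import *
plan((480,2,220),40)
```

```text
rv [ 0.001  0.344 -0.001] cm [ 18.88 -35.93  16.95] | now [ 243.6 -357.   313.5] F [ 0.6 -0.2  0.4] g 0.403 t 1.6167 dist 440.0 deg 19.7
```

Emit:
move_arm:
  series:
    - [0, 0.1, 0, 1.5, -3.5, 1.5, 0.4]
    - [0, 0.2, 0, 3.5, -7, 3, 0.4]
    - [0, 0.3, 0, 5, -10.5, 4.5, 0.4]
    - [0, 0.344, 0, 7, -14, 6, 0.4]
    - [0, 0.344, 0, 9, -17.5, 7.5, 0.4]

```text
time_s: 2.03
eef_pos: [351.9, -183.7, 274.0]
ee_rot: [0.0, 0.939, -0.003, 0.343]
force: [1.3, -1.3, -0.2]
grip_width: 0.4
```

Run:
```python
from h import *
plan((480,2,220),40)
```

```text
rv [ 0.003 -0.002 -0.004] cm [  6.23 -18.63  12.34] | now [ 351.9 -183.7  274. ] F [ 1.3 -1.3 -0.2] g 0.4 t 2.0333 dist 232.0 deg 0.3
```

Emit:
move_arm:
  series:
    - [0, 0, 0, 1, -3.5, 2, 0.4]
    - [0, 0, 0, 2.2, -7, 4.4, 0.4]
    - [0, 0, 0, 3.3, -10.5, 6.6, 0.4]
    - [0, 0, 0, 4.5, -14, 9, 0.4]
    - [0, 0, 0, 5.6, -17, 11, 0.4]

```text
time_s: 2.45
eef_pos: [456.3, -28.1, 230.8]
ee_rot: [0.001, 0.939, -0.002, 0.344]
force: [0.7, -1.7, 1.0]
grip_width: 0.402
```

Run:
```python
from h import *
plan((561,2,119),40,grasp=True)
```

```text
rv [ 0.003 -0.004 -0.004] cm [ 0.75 -3.06 14.99] | now [456.3 -28.1 230.8] F [ 0.7 -1.7  1. ] g 0.402 t 2.45 dist 153.0 deg 0.4
```

Emit:
move_arm:
  series:
    - [0, 0, 0, 0.3, -2, 3, 0.4]
    - [0, 0, 0, 0.75, -3.06, 6.5, 0.4]
    - [0, 0, 0, 0.75, -3.06, 10, 0.4]
    - [0, 0, 0, 0.75, -3.06, 12.5, 0.4]
    - [0, 0, 0, 0.75, -3.06, 12.5, 0.4]

```text
time_s: 2.87
eef_pos: [543.5, 2.7, 136.3]
ee_rot: [-0.0, 0.94, -0.002, 0.342]
force: [0.2, 1.6, -0.5]
grip_width: 0.398
```

Run:
```python
from h import *
plan((608,2,62),40,grasp=True)
crop("top",270,140,370,230,7,"i.png");crop("scene",240,180,380,280,5.5,"j.png")
```

```text
rv [ 0.001  0.001 -0.004] cm [0.17 0.05 9.53] | now [543.5   2.7 136.3] F [ 0.2  1.6 -0.5] g 0.398 t 2.8667 dist 95.0 deg 0.3
```

View pics/i.png

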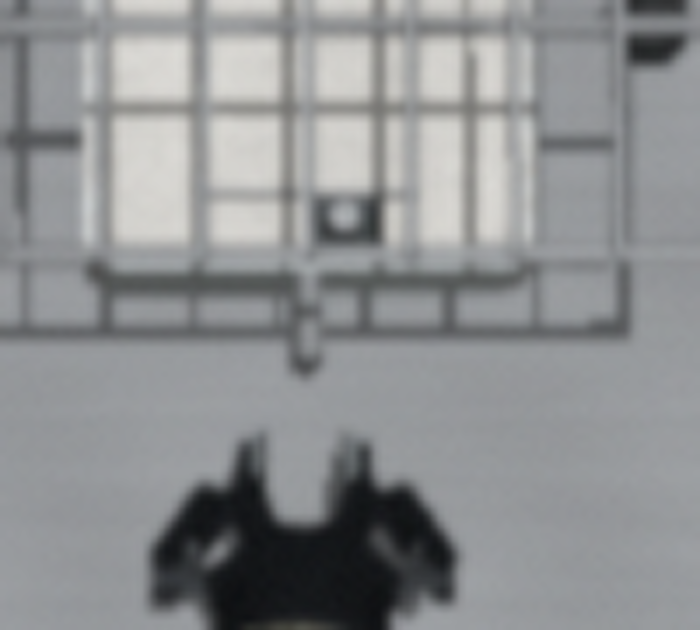

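View pics/j.png

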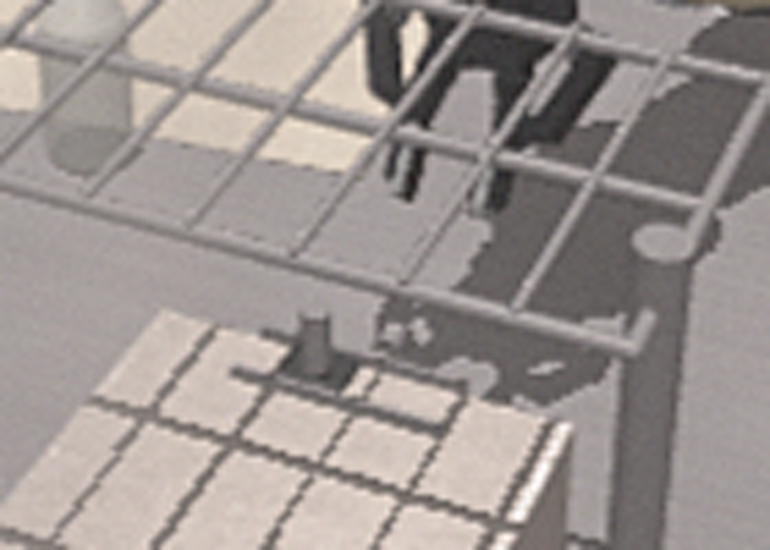

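Emit:
move_arm:
  series:
    - [0, 0, 0, 0.1, 0, 2.5, 0.4]
    - [0, 0, 0, 0.17, 0.05, 5, 0.4]
    - [0, 0, 0, 0.17, 0.05, 7.5, 0.4]
    - [0, 0, 0, 0.17, 0.05, 9, 0.4]
    - [0, 0, 0, 0.17, 0.05, 9.5, 0.4]

```text
time_s: 3.38
eef_pos: [605.9, 1.1, 68.7]
ee_rot: [0.001, 0.939, -0.002, 0.344]
force: [0.3, -0.3, -0.2]
grip_width: 0.399
```

Run:
```python
from h import *
plan((608,2,62),40,grasp=True)
crop("top",270,140,370,230,7,"k.png")
```

```text
rv [ 0.003 -0.004 -0.004] cm [-0.28 -0.09  0.35] | now [605.9   1.1  68.7] F [ 0.3 -0.3 -0.2] g 0.399 t 3.3833 dist 5.0 deg 0.4
```

View pics/k.png

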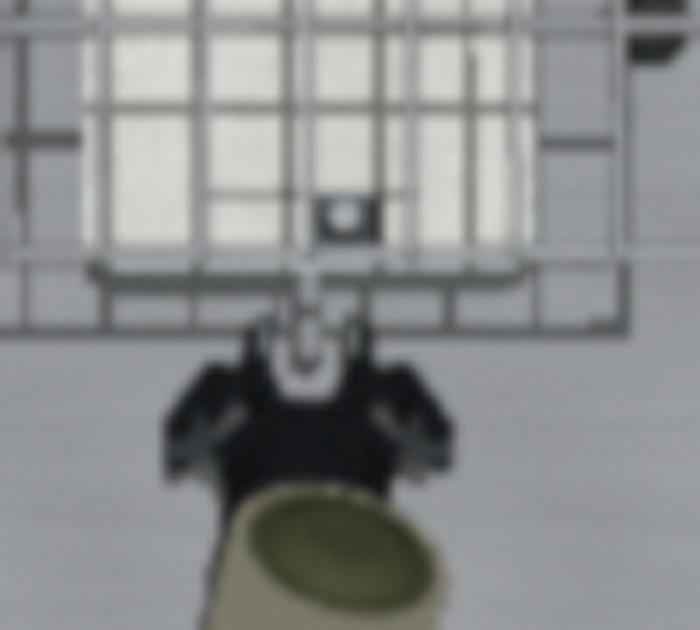

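The pull bar (crop ~305,340) stands between the open fingers. Close, then try it.

Emit:
move_arm:
  series:
    - [0, 0, 0, -0.2, 0, 0.3, 0]
    - [0, 0, 0, -0.2, 0, 0.3, 0]
    - [0, 0, 0, -0.2, 0, 0.3, 0]
    - [0, 0, 0, -0.2, 0, 0.3, 0]
    - [0, 0, 0, -0.2, 0, 0.3, 0]
  grip_force: 50

```text
time_s: 3.85
eef_pos: [606.3, 0.9, 66.9]
ee_rot: [0.001, 0.939, -0.002, 0.345]
force: [-8.7, -1.7, 8.7]
grip_width: 0.127
```

Run:
```python
from h import *
plan((590,1,64),40)
```

```text
rv [ 0.003 -0.006 -0.004] cm [-1.42 -0.   -0.84] | now [606.3   0.9  66.9] F [-8.7 -1.7  8.7] g 0.127 t 3.85 dist 17.0 deg 0.5
```

Emit:
move_arm:
  series:
    - [0, 0, 0, -0.15, 0, -0.13, 0]
    - [0, 0, 0, -0.3, 0, -0.26, 0]
    - [0, 0, 0, -0.46, 0, -0.39, 0]
    - [0, 0, 0, -0.54, 0, -0.45, 0]

```text
time_s: 4.18
eef_pos: [599.0, 0.9, 67.0]
ee_rot: [0.001, 0.939, -0.002, 0.345]
force: [2.5, 0.0, -4.8]
grip_width: 0.124
```

Emit:
move_arm:
  series:
    - [0, 0, 0, -0.3, 0, -0.26, 0]
    - [0, 0, 0, -0.6, 0, -0.52, 0]
    - [0, 0, 0, -0.9, 0, -0.78, 0]
    - [0, 0, 0, -1.15, 0, -0.96, 0]

```text
time_s: 4.52
eef_pos: [583.9, 0.8, 67.0]
ee_rot: [0.001, 0.939, -0.003, 0.345]
force: [2.0, -0.8, -4.0]
grip_width: 0.126
```

Run:
```python
from h import *
crop("top",270,140,370,230,7,"l.png");plan((458,1,67),40)
```

```text
rv [ 0.004 -0.007 -0.004] cm [-9.56  0.05 -8.14] | now [583.5   0.8  66.9] F [-3.9  0.1 -1. ] g 0.126 t 4.5667 dist 126.0 deg 0.5
```

View pics/l.png

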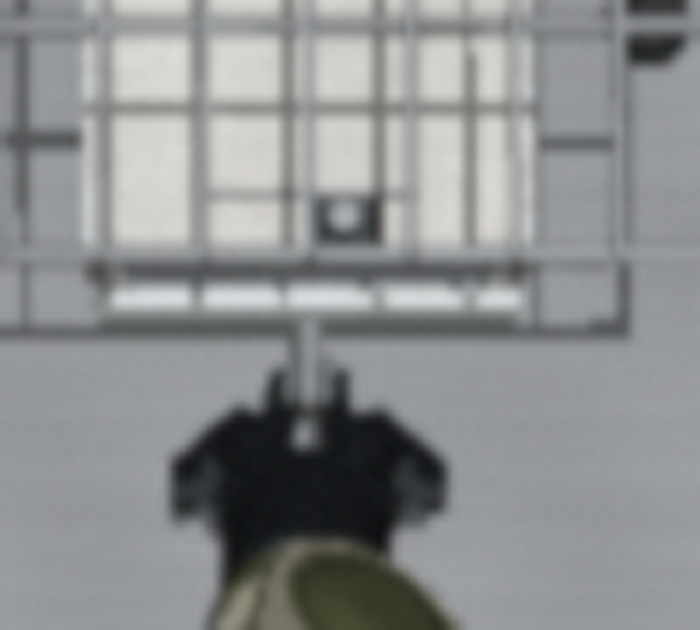

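The white drawer front now shows out from the cabinet (crop rows 285–310), so the drawer is free and the catch stays as it is. Next I pull it right out.

Emit:
move_arm:
  series:
    - [0, 0, 0, -1.3, 0, -1.1, 0]
    - [0, 0, 0, -3, 0, -2.55, 0]
    - [0, 0, 0, -4.8, 0, -4.08, 0]
    - [0, 0, 0, -6.6, 0, -5.6, 0]
    - [0, 0, 0, -8, 0, -6.8, 0]

```text
time_s: 4.98
eef_pos: [477.4, 0.5, 67.0]
ee_rot: [0.002, 0.939, -0.004, 0.345]
force: [3.8, -9.5, -10.3]
grip_width: 0.124
```

Run:
```python
from h import *
plan((456,1,67),40)
```

```text
rv [ 0.006 -0.006 -0.006] cm [-1.63 -0.03 -1.39] | now [477.4   0.5  67. ] F [  3.8  -9.5 -10.3] g 0.124 t 4.9833 dist 21.0 deg 0.6
```

Emit:
move_arm:
  series:
    - [0, 0, 0, -0.6, 0, -0.52, 0]
    - [0, 0, 0, -1.1, 0, -0.95, 0]
    - [0, 0, 0, -1.5, 0, -1.28, 0]
    - [0, 0, 0, -1.8, 0, -1.54, 0]
    - [0, 0, 0, -1.8, 0, -1.54, 0]

```text
time_s: 5.4
eef_pos: [455.2, 0.4, 67.8]
ee_rot: [0.002, 0.938, -0.003, 0.346]
force: [7.6, -1.2, -8.8]
grip_width: 0.124
```

Emit:
move_arm:
  series:
    - [0, 0, 0, -0.15, 0, -0.13, 0]
    - [0, 0, 0, -0.3, 0, -0.26, 0]
    - [0, 0, 0, -0.3, 0, -0.26, 0]

```text
time_s: 5.65
eef_pos: [454.1, 0.3, 68.8]
ee_rot: [0.001, 0.937, -0.002, 0.349]
force: [25.4, 4.1, -24.2]
grip_width: 0.121
```

Run:
```python
from h import *
crop("top",230,80,400,280,3.5,"m.png");crop("scene",180,160,390,340,3.8,"n.png");plan((455,0,68),40)
```

```text
rv [ 0.004 -0.015 -0.003] cm [0.02 0.03 0.12] | now [4.541e+02 3.000e-01 6.880e+01] F [ 25.4   3.1 -23.8] g 0.126 t 5.75 dist 1.0 deg 0.9
```

View pics/m.png

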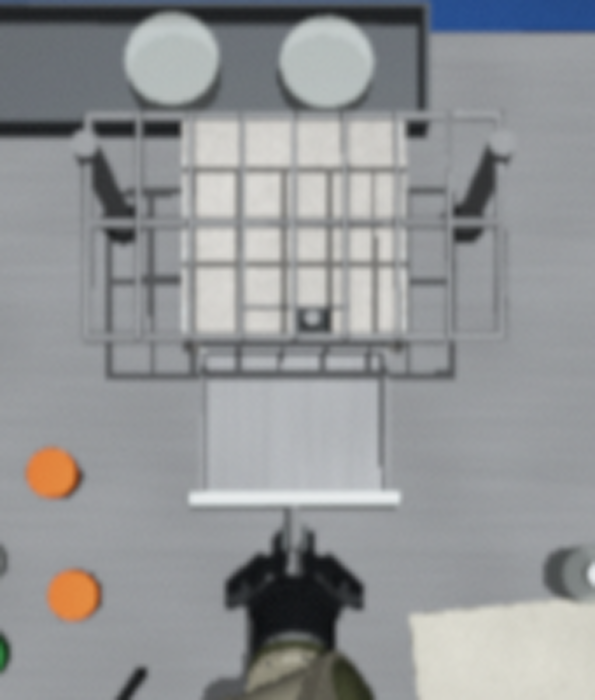

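View pics/n.png

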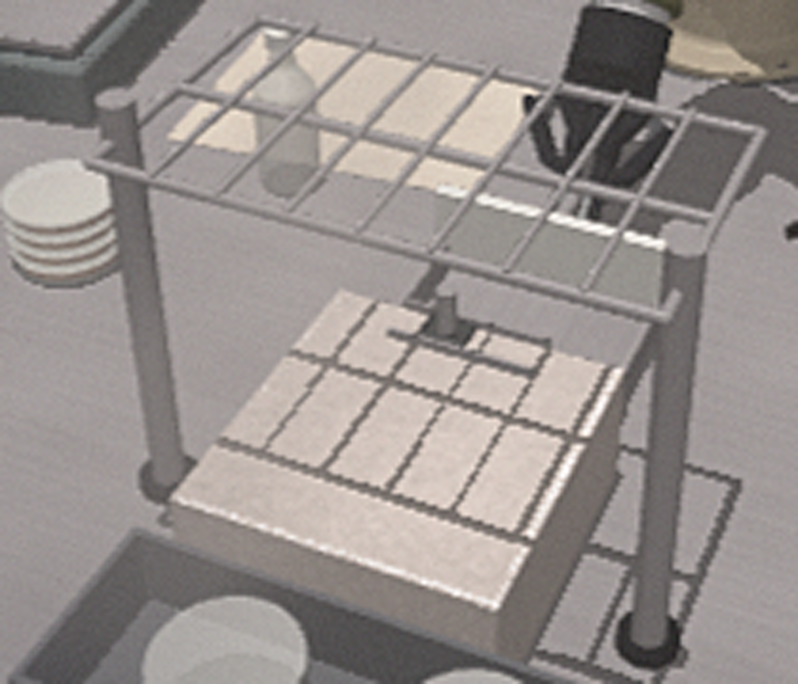

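Emit:
move_arm:
  series:
    - [0, 0, 0, 0, 0, 0, 0.1]
    - [0, 0, 0, 0, 0, 0, 0.4]
    - [0, 0, 0, 0, 0, 0, 0.4]
    - [0, 0, 0, 0, 0, -2, 0.4]
    - [0, 0, 0, 0, 0, -5, 0.4]

```text
time_s: 6.17
eef_pos: [428.2, 1.0, 99.5]
ee_rot: [-0.0, 0.937, -0.002, 0.349]
force: [0.1, 0.5, 0.9]
grip_width: 0.402
```

Run:
```python
from h import *
plan((400,60,220),10)
plan((439,303,150),0)
```

```text
rv [-0.    -0.539 -0.004] cm [  5.73  -5.91 -10.97] | now [428.2   1.   99.5] F [0.1 0.5 0.9] g 0.402 t 6.1667 dist 137.0 deg 30.9
rv [-0.001 -0.713 -0.004] cm [  4.01 -30.21  -3.14] | now [428.2   1.   99.5] F [0.1 0.5 0.9] g 0.402 t 6.1667 dist 306.0 deg 40.9
```

Emit:
move_arm:
  series:
    - [0, 0, 0, 0, 0, -4, 0.5]
    - [0, -0.12, 0, 1.5, 0, -8, 0.6]
    - [0, -0.24, 0, 4, -3, -10.5, 0.7]
    - [0, -0.36, 0, 5.5, -6, -11, 0.7]
    - [0, -0.48, 0, 5.7, -9.5, -11, 0.7]

```text
time_s: 6.58
eef_pos: [419.0, 33.0, 142.8]
ee_rot: [-0.041, 0.946, 0.016, 0.322]
force: [0.0, 0.0, -0.8]
grip_width: 0.697
```

Run:
```python
from h import *
plan((440,303,200),0)
```

```text
rv [-0.084 -0.656  0.033] cm [  5.26 -27.16  -0.84] | now [419.   33.  142.8] F [ 0.   0.  -0.8] g 0.697 t 6.5833 dist 277.0 deg 37.9
```

Emit:
move_arm:
  series:
    - [-0.02, -0.1, 0, 1, -4, -1, 0.7]
    - [-0.04, -0.2, 0.01, 2, -8, -1, 0.7]
    - [-0.06, -0.3, 0.02, 3, -12, -1, 0.7]
    - [-0.07, -0.4, 0.03, 4, -16, -1, 0.7]
    - [-0.08, -0.5, 0.03, 4.7, -20, -1, 0.7]

```text
time_s: 7.0
eef_pos: [424.0, 104.1, 157.3]
ee_rot: [-0.055, 0.972, 0.022, 0.228]
force: [0.1, -0.1, 0.6]
grip_width: 0.699
```

Run:
```python
from h import *
plan((440,303,160),0)
```

```text
rv [-0.112 -0.46   0.044] cm [  1.89 -19.67   2.81] | now [424.  104.1 157.3] F [ 0.1 -0.1  0.6] g 0.699 t 7.0 dist 200.0 deg 27.2
```

Emit:
move_arm:
  series:
    - [-0.03, -0.12, 0.01, 0.4, -4, 0.5, 0.7]
    - [-0.06, -0.24, 0.02, 0.8, -8, 1, 0.7]
    - [-0.08, -0.36, 0.03, 1.3, -12, 1.6, 0.7]
    - [-0.11, -0.46, 0.044, 1.7, -16, 2.2, 0.7]
    - [-0.11, -0.46, 0.044, 1.9, -19.7, 2.8, 0.7]

```text
time_s: 7.42
eef_pos: [438.0, 273.7, 161.6]
ee_rot: [0.001, 1.0, -0.001, -0.001]
force: [1.0, -1.2, 0.6]
grip_width: 0.697
```

Run:
```python
from h import *
plan((440,303,150),0)
```

```text
rv [ 0.002  0.003 -0.001] cm [ 0.2  -2.94  1.15] | now [438.  273.7 161.6] F [ 1.  -1.2  0.6] g 0.697 t 7.4167 dist 32.0 deg 0.2
```

Emit:
move_arm:
  series:
    - [0, 0, 0, 0.1, -1.5, 1, 0.7]
    - [0, 0, 0, 0.2, -2.94, 2, 0.7]
    - [0, 0, 0, 0.2, -2.94, 2, 0.7]
    - [0, 0, 0, 0.2, -2.94, 2, 0.7]

```text
time_s: 7.75
eef_pos: [439.5, 303.0, 141.4]
ee_rot: [0.001, 1.0, -0.0, -0.002]
force: [-0.1, -0.5, -0.8]
grip_width: 0.706
```

Run:
```python
from h import *
plan((440,303,52),0,grasp=True)
crop("top",180,190,280,290,6,"o.png");crop("scene",370,170,510,310,5,"p.png")
```

```text
rv [ 0.002  0.004 -0.   ] cm [ 0.08 -0.02  8.64] | now [439.5 303.  141.4] F [-0.1 -0.5 -0.8] g 0.706 t 7.75 dist 86.0 deg 0.3
```

View pics/o.png

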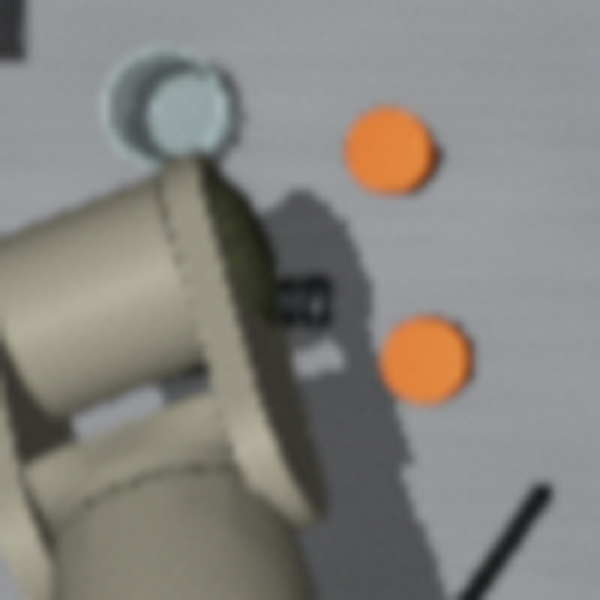

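View pics/p.png

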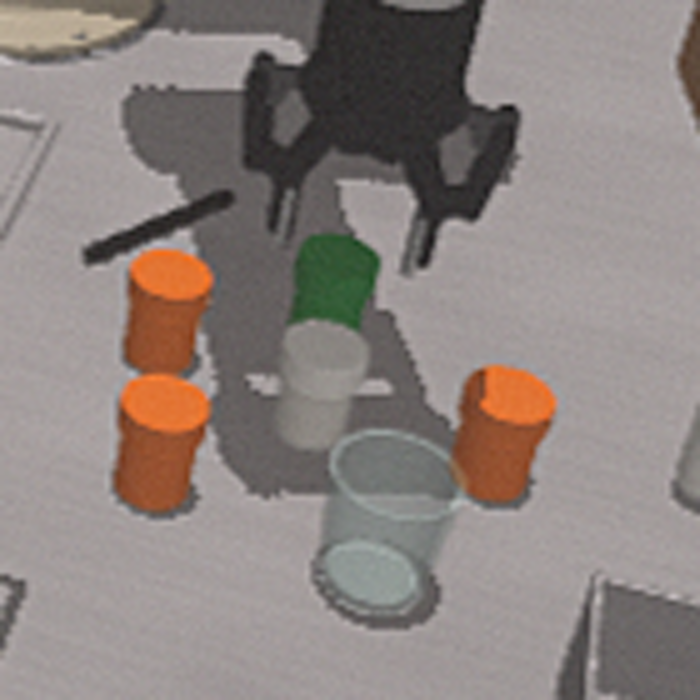

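White-capped clear jar at scene (435,239) / top (222,240) fits; the green one (scene 437,222) and the orange ones (403,229; 402,252; 471,249) don't. The fingers straddle it, so I descend.

Emit:
move_arm:
  series:
    - [0, 0, 0, 0.1, 0, 2.5, 0.7]
    - [0, 0, 0, 0.1, 0, 5, 0.7]
    - [0, 0, 0, 0.1, 0, 7, 0.7]
    - [0, 0, 0, 0.1, 0, 8.6, 0.7]
    - [0, 0, 0, 0.1, 0, 8.6, 0.7]

```text
time_s: 8.27
eef_pos: [439.9, 300.5, 54.4]
ee_rot: [0.002, 1.0, -0.002, -0.003]
force: [-0.3, 0.7, -0.7]
grip_width: 0.7
```

Run:
```python
from h import *
plan((440,303,52),0,grasp=True)
crop("scene",370,170,510,310,5,"q.png")
```

```text
rv [ 0.003  0.006 -0.004] cm [ 0.01 -0.24 -0.06] | now [439.9 300.5  54.4] F [-0.3  0.7 -0.7] g 0.7 t 8.2667 dist 3.0 deg 0.4
```

View pics/q.png

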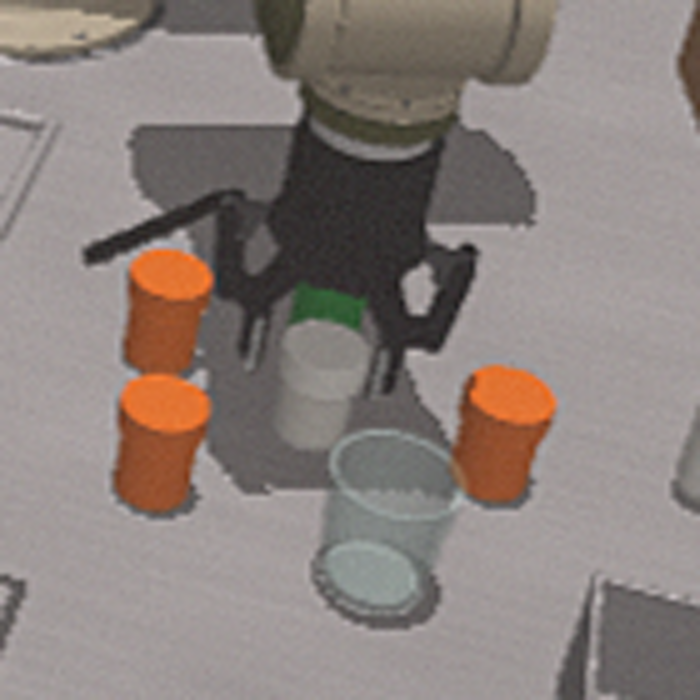

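Emit:
move_arm:
  series:
    - [0, 0, 0, 0, -0.24, -0.1, 0.7]
    - [0, 0, 0, 0, -0.24, -0.1, 0.45]
    - [0, 0, 0, 0, -0.24, -0.1, 0.45]
    - [0, 0, 0, 0, -0.24, -0.1, 0.45]
    - [0, 0, 0, 0, -0.24, -0.1, 0.45]
  grip_force: 30

```text
time_s: 8.73
eef_pos: [441.7, 303.7, 59.1]
ee_rot: [0.001, 1.0, -0.002, -0.0]
force: [0.4, -1.4, 5.3]
grip_width: 0.55
```

Run:
```python
from h import *
plan((440,303,52),0,grasp=True)
crop("scene",370,170,510,310,5,"r.png")
```

```text
rv [ 0.001  0.001 -0.003] cm [-0.17  0.07  0.41] | now [441.7 303.7  59.1] F [ 0.4 -1.4  5.3] g 0.55 t 8.7333 dist 4.0 deg 0.2
```

View pics/r.png

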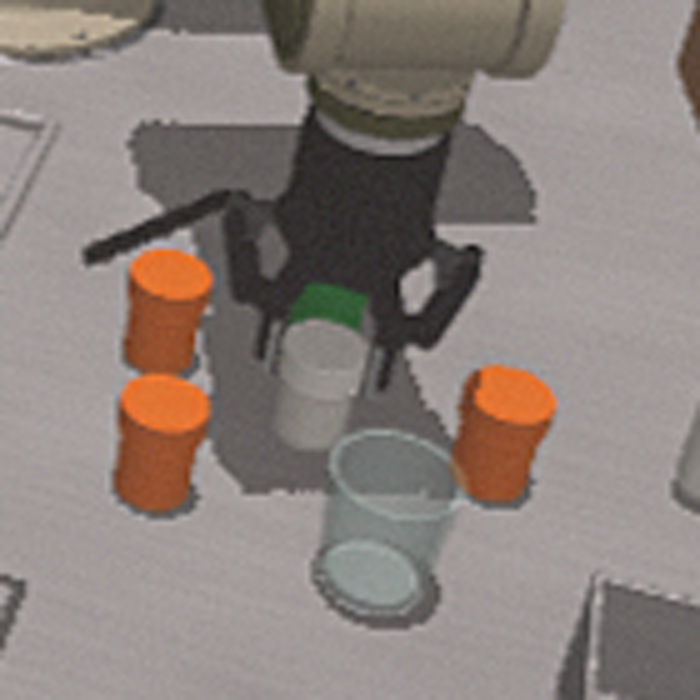

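Emit:
move_arm:
  series:
    - [0, 0, 0, 0, 0, 0, 0.4]
    - [0, 0, 0, 0, 0, -0.3, 0.4]
    - [0, 0, 0, 0, 0, -1, 0.4]
    - [0, 0, 0, 0, 0, -2.2, 0.4]
    - [0, 0, 0, 0, 0, -3.5, 0.4]

```text
time_s: 9.2
eef_pos: [441.5, 303.6, 94.9]
ee_rot: [0.001, 1.0, -0.002, -0.001]
force: [0.2, -0.4, -0.4]
grip_width: 0.551
```

Run:
```python
from h import *
plan((440,303,175),0)
crop("scene",370,140,510,310,5,"s.png")
```

```text
rv [ 0.002  0.001 -0.003] cm [-0.16  0.08 -8.01] | now [441.5 303.6  94.9] F [ 0.2 -0.4 -0.4] g 0.551 t 9.2 dist 80.0 deg 0.2
```

View pics/s.png

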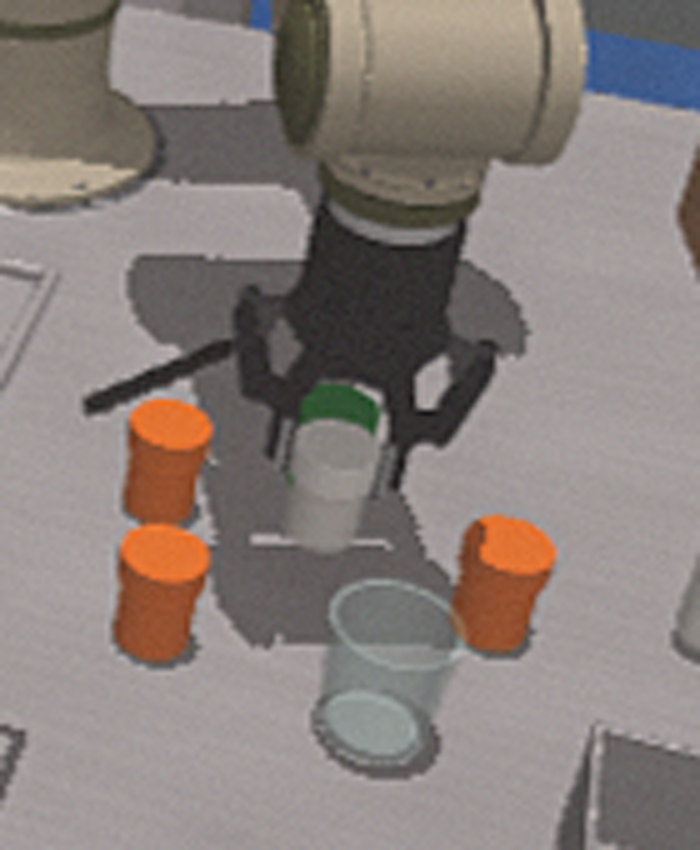

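Emit:
move_arm:
  series:
    - [0, 0, 0, 0, 0, -2, 0.4]
    - [0, 0, 0, 0, 0, -4, 0.4]
    - [0, 0, 0, 0, 0, -6, 0.4]
    - [0, 0, 0, 0, 0, -7.5, 0.4]
    - [0, 0, 0, 0, 0, -8, 0.4]

```text
time_s: 9.67
eef_pos: [443.2, 304.6, 180.1]
ee_rot: [-0.001, 1.0, -0.001, 0.003]
force: [0.3, 0.4, -0.8]
grip_width: 0.554
```

Run:
```python
from h import *
plan((560,2,175),0)
# tray check
print([atz("top",(230+u/3.5-.36,80+v/3.5-.36),z) for u,v,z in((190,497,87),(400,497,87),(207,430,42),(381,430,42),(292,575,30))])
```

```text
rv [-0.002 -0.007 -0.003] cm [11.77 30.22  0.54] | now [443.2 304.6 180.1] F [ 0.3  0.4 -0.8] g 0.554 t 9.6667 dist 324.0 deg 0.4
[array([499.7,  97.8,  87. ]), array([500. , -97.6,  87. ]), array([566.4,  84.9,  42. ]), array([566.6, -82.4,  42. ]), array([427.5,   3. ,  30. ])]
```

Emit:
move_arm:
  series:
    - [0, 0, 0, 0.5, 1.5, 0, 0.4]
    - [0, 0, 0, 1.5, 4, 0, 0.4]
    - [0, 0, 0, 2.4, 7, 0, 0.4]
    - [0, 0, 0, 3.3, 10, 0, 0.4]
    - [0, 0, 0, 4.2, 13, 0, 0.4]

```text
time_s: 10.33
eef_pos: [483.5, 172.5, 175.5]
ee_rot: [0.0, 1.0, -0.001, -0.0]
force: [0.8, 0.7, -0.5]
grip_width: 0.552
```

Emit:
move_arm:
  series:
    - [0, 0, 0, 1, 3, 0, 0.4]
    - [0, 0, 0, 2, 6, 0, 0.4]
    - [0, 0, 0, 3, 9, 0, 0.4]
    - [0, 0, 0, 4, 11.5, 0, 0.4]
    - [0, 0, 0, 4.5, 13, 0, 0.4]

```text
time_s: 10.75
eef_pos: [528.6, 39.8, 174.5]
ee_rot: [0.0, 1.0, -0.002, -0.001]
force: [-0.3, 0.2, 0.5]
grip_width: 0.549
```

Run:
```python
from h import *
plan((545,1,175),0)
```

```text
rv [ 0.001  0.002 -0.005] cm [ 1.66  3.88 -0.05] | now [528.6  39.8 174.5] F [-0.3  0.2  0.5] g 0.549 t 10.75 dist 42.0 deg 0.3
```

Emit:
move_arm:
  series:
    - [0, 0, 0, 0.8, 1.8, 0, 0.4]
    - [0, 0, 0, 1.4, 3.2, 0, 0.4]
    - [0, 0, 0, 1.65, 3.9, 0, 0.4]
    - [0, 0, 0, 1.65, 3.9, 0, 0.4]

```text
time_s: 11.08
eef_pos: [545.0, -0.2, 173.9]
ee_rot: [0.0, 1.0, -0.003, -0.001]
force: [0.2, 0.7, -0.1]
grip_width: 0.551
```

Run:
```python
from h import *
plan((545,1,76),0)
crop("top",230,80,400,280,3.5,"u.png");crop("scene",200,80,400,300,3.5,"v.png")
```

```text
rv [ 0.001  0.003 -0.006] cm [ 0.02 -0.12  9.79] | now [ 5.450e+02 -2.000e-01  1.739e+02] F [ 0.2  0.7 -0.1] g 0.551 t 11.0833 dist 98.0 deg 0.4
```

View pics/u.png

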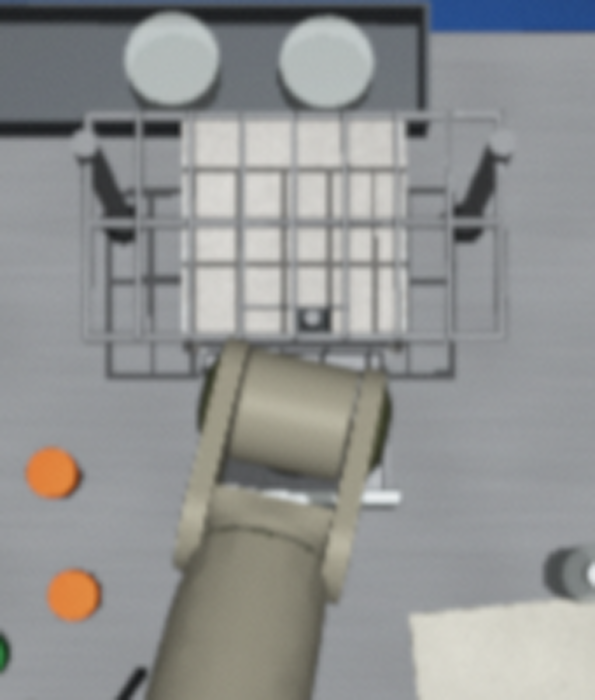

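View pics/v.png

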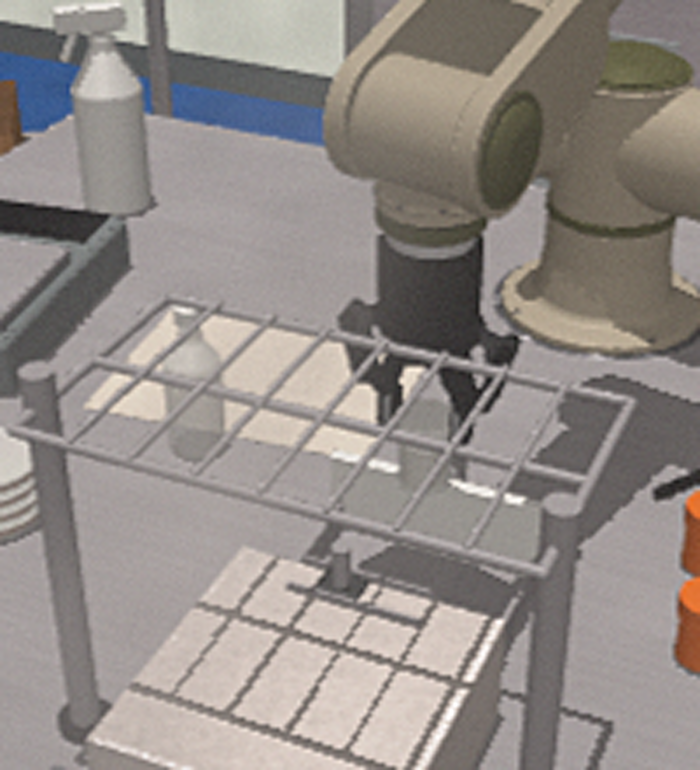

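Run:
```python
from h import *
for z in(300,350,400): print(z,atz("top",(230+235/3.5,80+338/3.5),z))
```

```text
300 [616.7  47.3 300. ]
350 [609.4  45.4 350. ]
400 [602.1  43.5 400. ]
```

Emit:
move_arm:
  series:
    - [0, 0, 0, -0.2, -0.1, 2, 0.4]
    - [0, 0, 0, -0.2, -0.1, 4, 0.4]
    - [0, 0, 0, -0.2, -0.1, 5.5, 0.4]
    - [0, 0, 0, -0.2, -0.1, 7, 0.4]
    - [0, 0, 0, -0.2, -0.1, 7, 0.4]

```text
time_s: 11.75
eef_pos: [540.9, 3.6, 102.1]
ee_rot: [-0.0, 1.0, -0.001, -0.003]
force: [-0.0, 0.6, -0.2]
grip_width: 0.554
```

Run:
```python
from h import *
plan((543,1,75),0)
crop("top",230,80,400,280,3.5,"w.png");crop("scene",200,80,400,300,3.5,"x.png")
```

```text
rv [-0.     0.007 -0.003] cm [0.22 0.26 2.71] | now [540.9   3.6 102.1] F [-0.   0.6 -0.2] g 0.554 t 11.75 dist 27.0 deg 0.4
```

View pics/w.png

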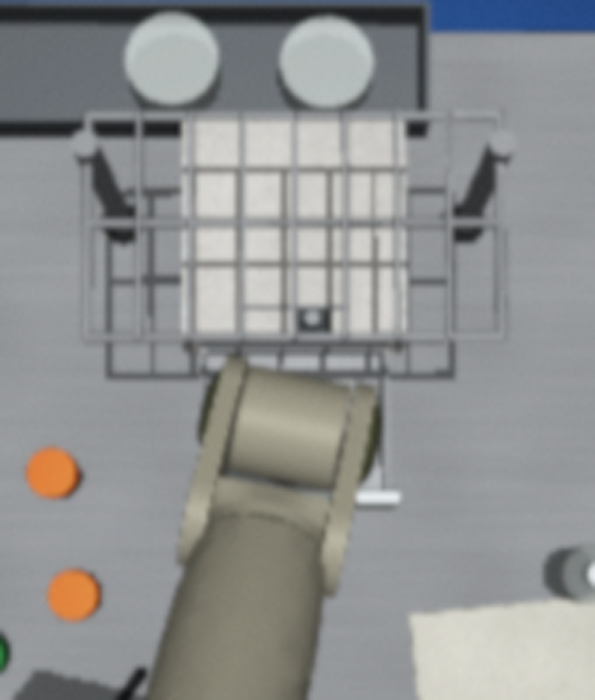

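View pics/x.png

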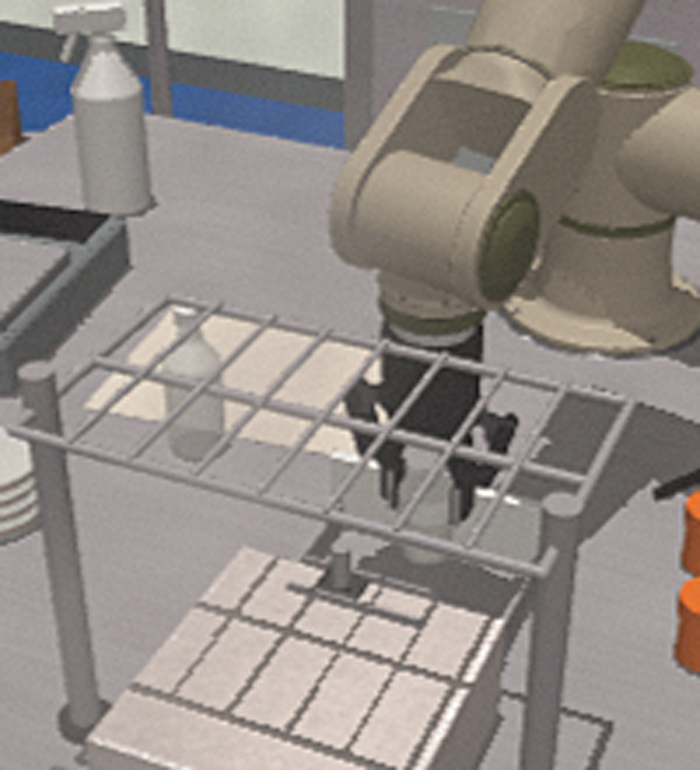

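Emit:
move_arm:
  series:
    - [0, 0, 0, 0.3, 0.1, 1, 0.4]
    - [0, 0, 0, 0.4, 0.2, 1.8, 0.4]
    - [0, 0, 0, 0.4, 0.2, 2.3, 0.4]
    - [0, 0, 0, 0.4, 0.2, 2.5, 0.4]
    - [0, 0, 0, 0.4, 0.2, 2.5, 0.4]

```text
time_s: 12.27
eef_pos: [546.1, 1.1, 79.3]
ee_rot: [0.0, 1.0, -0.001, -0.002]
force: [0.2, -1.1, -1.4]
grip_width: 0.551
```

Emit:
move_arm:
  series:
    - [0, 0, 0, 0, 0, 0.2, 0.4]
    - [0, 0, 0, 0, 0, 0.4, 0.4]
    - [0, 0, 0, 0, 0, 0.5, 0.4]
    - [0, 0, 0, 0, 0, 0.5, 0.4]

```text
time_s: 12.6
eef_pos: [546.0, 1.1, 74.1]
ee_rot: [0.0, 1.0, -0.001, -0.002]
force: [-0.3, 0.5, -0.3]
grip_width: 0.556
```

Emit:
move_arm:
  series:
    - [0, 0, 0, 0, 0, 0.1, 0.4]
    - [0, 0, 0, 0, 0, 0.15, 0.4]
    - [0, 0, 0, 0, 0, 0.15, 0.4]

```text
time_s: 12.85
eef_pos: [546.2, 1.1, 73.1]
ee_rot: [0.0, 1.0, -0.001, -0.001]
force: [-0.1, 0.7, 4.0]
grip_width: 0.55
```

Contact force of 4 N at the predicted height, so I release slowly.

Emit:
move_arm:
  series:
    - [0, 0, 0, 0, 0, 0, 0.57]
    - [0, 0, 0, 0, 0, 0, 0.6]
    - [0, 0, 0, 0, 0, 0, 0.66]
    - [0, 0, 0, 0, 0, 0, 0.75]
    - [0, 0, 0, 0, 0, 0, 0.75]

```text
time_s: 13.27
eef_pos: [546.2, 1.1, 73.1]
ee_rot: [0.0, 1.0, -0.001, -0.001]
force: [0.1, 0.2, 0.2]
grip_width: 0.751
```

Run:
```python
from h import *
plan((544,1,175),0)
crop("scene",260,160,360,260,7,"y.png")
```

```text
rv [ 0.001  0.003 -0.003] cm [ -0.25   0.02 -10.19] | now [546.2   1.1  73.1] F [0.1 0.2 0.2] g 0.751 t 13.2667 dist 102.0 deg 0.2
```

View pics/y.png

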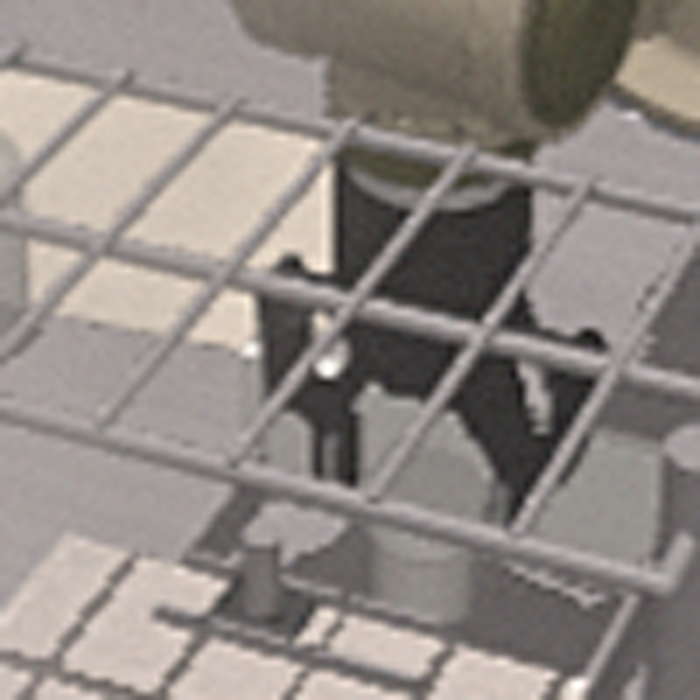

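The fingers are open and clear of the jar, which stands upright at crop (425,540). Next I lift straight up.

Emit:
move_arm:
  series:
    - [0, 0, 0, 0, 0, -0.5, 0.75]
    - [0, 0, 0, 0, 0, -1.5, 0.75]
    - [0, 0, 0, 0, 0, -3.5, 0.75]
    - [0, 0, 0, 0, 0, -6, 0.75]
    - [0, 0, 0, -0.1, 0, -9, 0.75]

```text
time_s: 13.73
eef_pos: [545.0, 1.3, 164.1]
ee_rot: [0.0, 1.0, -0.001, -0.002]
force: [1.3, -0.6, 0.2]
grip_width: 0.75
```

Emit:
move_arm:
  series:
    - [0, 0, 0, -1, 0, -3, 0.75]
    - [0, 0, 0, -4, 0, -5, 0.75]
    - [0, 0, 0, -7.5, 0, -6, 0.75]
    - [0, 0, 0, -11, 0, -6, 0.75]
    - [0, 0, 0, -14, 0, -6, 0.75]

```text
time_s: 14.15
eef_pos: [403.5, 1.9, 226.0]
ee_rot: [0.0, 1.0, -0.001, -0.001]
force: [0.2, -0.4, 1.0]
grip_width: 0.75
```

Emit:
move_arm:
  series:
    - [0, 0, 0, -1, -3, 0, 0.75]
    - [0, 0, 0, -2, -6, 0, 0.75]
    - [0, 0, 0, -3, -9, 0, 0.75]
    - [0, 0, 0, -3, -12, 0, 0.75]
    - [0, 0, 0, -3, -14, 0, 0.75]

```text
time_s: 14.57
eef_pos: [373.2, 144.0, 227.1]
ee_rot: [0.0, 1.0, -0.001, -0.0]
force: [0.3, 0.1, 0.1]
grip_width: 0.748
```

Run:
```python
from h import *
plan((544,1,175),0)
crop("top",180,80,450,280,2.9,"z1.png");crop("scene",180,140,480,320,2.6,"z2.png")
crop("top",285,170,345,230,10,"z3.png")
```

```text
rv [ 0.     0.    -0.002] cm [17.11 14.27  5.21] | now [373.2 144.  227.1] F [0.3 0.1 0.1] g 0.748 t 14.5667 dist 229.0 deg 0.1
```

View pics/z1.png

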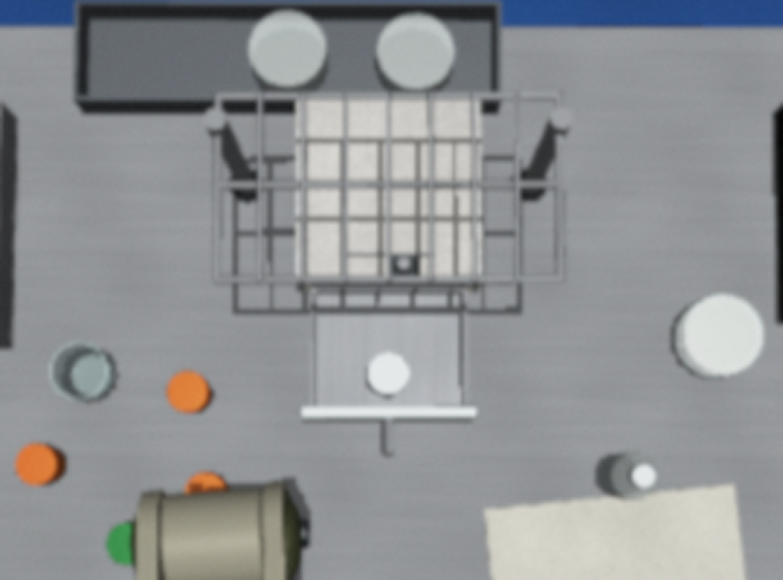

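View pics/z2.png

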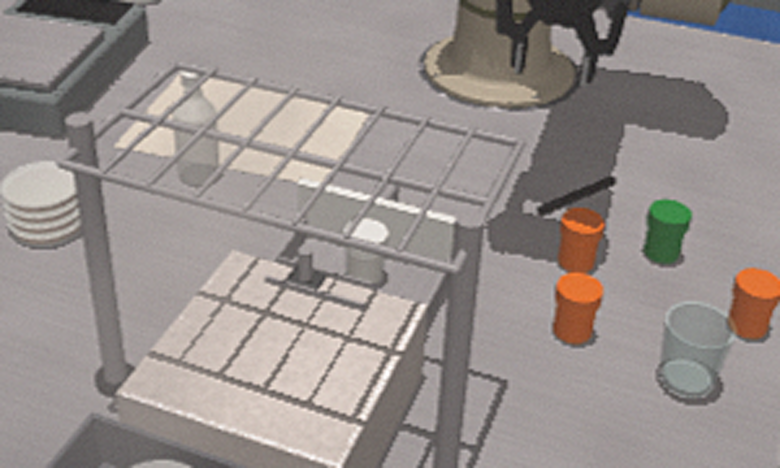

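View pics/z3.png

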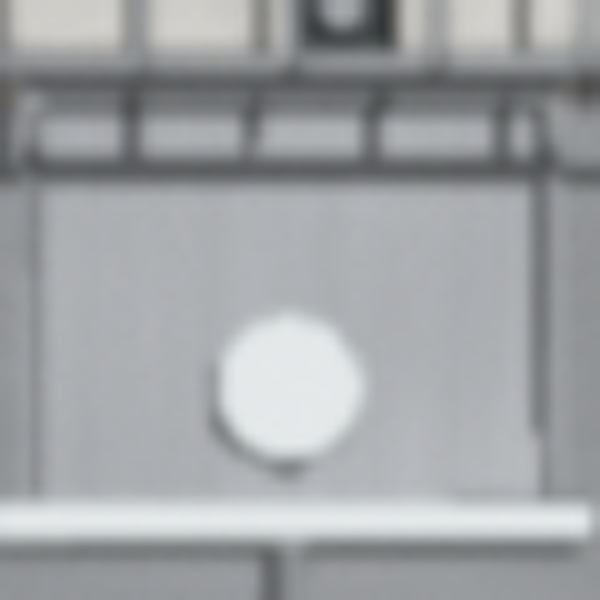

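Emit:
move_arm:
  series:
    - [0, 0, 0, 0, 0, 0, 0.75]
    - [0, 0, 0, 0, 0, 0, 0.75]

```text
time_s: 14.88
eef_pos: [373.7, 142.2, 227.1]
ee_rot: [0.001, 1.0, -0.0, -0.0]
force: [0.1, 0.0, -1.1]
grip_width: 0.747
```

Run:
```python
from h import *
print("jar cap",tri((180+370/2.6,140+231/2.6),(285+290/10-.45,170+387/10-.45)))
job.finish_job()
```

```text
jar cap (array([544.1,   2.9,  74.4]), [array([321.6, 228.8]), array([313.1, 208.4])])
the job is handed in; nothing more can be done
```

The drawer is pulled right out and the white-capped jar stands upright in its tray. I handed the job in at about 15 s on the robot's clock.

- **Drawer:** it was not locked when I tried it, so I left the slide catch where it was. I pulled it about 152 mm, until the stop held it with about 25 N. The last picture shows the front still at that position.
- **Jar:** I gripped it by the cap, set it down at about 4 N contact force and opened the fingers slowly. A two-view check afterwards put the cap's top at (544, 3, 74) mm. The tray floor plus the jar's height gives 76 mm, so it agrees within the 2 mm calibration.
- **Other things:** the bottle, beaker and dishes look unmoved in the last pictures, and the arm is clear of everything. As the fingers closed on the jar, the tool rose about 4 mm with about 5 N of force, and the jar stayed upright. No check failed.

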